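# Empty the tube hopper through its slide gate and shut it

### The arm

A 6-joint arm with a two-finger parallel gripper is mounted at the origin on a cart in front of the work surface, level with it; the furniture and walls round the work are solid. World frame = base frame: x ahead of the robot, y to its left, z up, the work surface at z = 0. Lengths are in m, angles in rad, forces in N, time in s.
With the tool pointing down it reaches from about 0.325 to 1 m from the base axis. Payload 5.1 kg.
Tool frame: the origin (TCP) lies at the very end of the fingers, on their centre line; the grasp point (between the pads) lies 19 mm behind it; z points along the fingers, y is the direction in which the jaws open and shut (so a half turn about z gives the same grasp; the last joint's range is limited). The gripper opens to 85 mm and grips with 20 to 120 N. Pads are 22 mm wide; open, the fingers measure 114 mm over their backs; the gripper's body (76 mm by 85 mm) begins 54 mm behind the grasp point. The pads swing forward as they close: fully open they stand 13 mm farther back than shut.
Start: joints at [1.108, 0.124, 1.65, -0, 1.367, -0.083], TCP at [0.241, 0.604, 0.231] pointing down, gripper open.
Joint ranges: [-2.61, 2.61], [-1.02, 2.33], [0.03, 2.71], [-1.35, 4.49], [0.32, 2.68], [-2.91, 2.91]. Speed limits (rad/s): [2.57, 2.57, 3.14, 3.14, 3.14, 3.14].

### API

Orientations are given as a unit quaternion [w, x, y, z].
In Python, from rig import arm, cams, order gives the robot as it stands.
- The arm moves only by the tool move_arm, never from a script. Its argument "increments" is text: rows parted by semicolons, each of 5 numbers parted by spaces: the finger opening in m, from 0 to 0.0854, then the shift along the tool's x, y, z in m, then the turn about the tool's z in degrees. In form: gripper dx dy dz yaw; .... A call has 1 to 20 rows; each row shifts and turns the commanded pose from where the row before left it, along the tool's axes as they then stand; what a row does not reach is not made up. A row lasts 1/10 s, in which the tool goes at most 50 mm and 8.59 degrees, less where a joint would pass 70% of its speed; a pose out of reach is approached as far as the arm can. A call with a gripper value outside its range is refused whole. The fingers move at their own pace and stop on an object; "force" is the grip in N (left out, the last holds). Time passes only in rows, so rows that do not move let the fingers close. It gives the time, the measured TCP pose, the force and the opening at its end, in the units of the state.
- arm.get_obs(): the state, without advancing time (a new reading comes with each control period).
- cams.snapshot(name): name is "scene" or "top" or "wrist"; returns a dict with "pixels" (400x640x3 uint8, red, green, blue), "z_map" (400x640 float32, m along the optical axis (not along the pixel's ray), 0 where there is no reading), "camera_matrix" (3x3 intrinsics, pixels), "world_from_camera" (4x4, takes a point from camera to world coordinates); the wrist camera has in their place "mount" (4x4, takes a point from camera to tool coordinates, whose origin is the TCP and whose axes are the flange's). Camera axes: x right, y up, looking along -z (the intrinsics and any distortion apply to the point x, -y, -z); pixel columns grow to the right and rows downward; lengths in m; the calibration is good to about 2 mm. A picture is of the moment at which its call begins: read the wrist's pose just before it.
- order.hand_in(): hands the job in, once; it reports no verdict.
The state is a dict: "time_s": time; "joints": joint angles; "qd": joint speeds; "tau": joint torques, N m; "eef_pos": TCP position; "eef_rot": TCP orientation; "ft_force": force on the tool from outside, world axes, zero at the start; "moment": the same for the moment, N m; "finger_gap": finger opening in m.
Only numpy, scipy, OpenCV 4.12 (cv2) and the standard library are available. Lean on these libraries where they do the work, as an engineer would, in place of code of your own. Each camera call takes 0.05 s, during which the arm holds its last target.

### The job

Draw the hopper's slide gate fully open by its red pull tab so that all four sample tubes drop into the black tray underneath, then push the gate fully shut again until its detent snaps in and it stays shut. The hopper only stands on its feet: do not shove it along the bench, leave the tray under it, and do not disturb the other things on the bench.

Things in the scene. Friction and masses are not known exactly. Their poses are not given: they have to be found in the camera images.
- hopper: free-standing white tube hopper on four legs, about 3.5 kg; origin centred between its feet on the bench, z up. The deck measures 175 x 230 mm (x, y); a shaft stands on its middle, inside 37 x 122 mm (x, y), top at z = 230 mm, flared mouth to z = 275 mm. The gate blade comes out in front of the shaft, along the hopper's own -x. The feet slide at a push of about 16 to 32 N (varies)
- shaft_front (a point): middle of the lower front edge of the hopper's shaft (hopper x = -22.5 mm, y = 0, z = 109 mm); the transparent front wall rises above it and the blade passes out under it. Guide rails run on both sides of the blade at hopper y = 63 to 73 mm and -63 to -73 mm, up to z = 118 mm, out to x = -87 mm. Axes as the hopper's
- detent_point (a point): top of the black detent housing on the front wall, 36 mm wide (y), reaching out to hopper x = -47 mm, z = 128 to 150 mm; a sprung roller in it drops behind a ridge on the blade and holds the gate shut: about 10 N to break out. Axes as the hopper's
- blade_end (a point): middle of the blade's outer end, on its top face (hopper x = -178 mm, y = 0, z = 109 mm with the gate shut); moves with the gate. The steel blade is 120 mm wide (y) and 4 mm thick. Axes as the hopper's
- gate (a joint): travel of the gate, m: 0 = shut against a hard stop, grows as it is pulled out along the hopper's -x, stop at 0.050; tubes pass from about 0.035. It runs with about 2 N of friction. On closing, the detent resists with about 11 N between 0.012 and 0.006 and pushes the gate back out if it is let go there; once past about 0.004 it snaps the gate to 0 and holds it
- tab_zone (a point): point on the blade top, 35 mm in from blade_end; moves with the gate. The red pull tab is clamped to the blade with its middle up to 15 mm either side of this point along x; its setting varies, is not reported, must be felt or seen, and does not change in use. Tab: upright plate across the blade, 44 mm wide (y), 6 mm thick, top 48 mm above the blade, on a foot 20 mm long (x), 120 wide, 8 mm high
- tray: black open tray, 120 x 182 mm (x, y), 69 mm high, inside about 85 x 145 mm, standing under the hopper's outlet between the legs; origin centre of its underside, z up
- tube_0: capped 50 ml sample tube, white with a blue cap, 30 mm diameter, 110 mm long with rounded ends, 0.04 kg; origin at its centre, y along the tube towards the cap. At the start the four tubes lie one above the other in the hopper shaft, tube_0 lowest
- tube_1: tube like tube_0, number 2 from below in the shaft at the start; same origin and axes
- tube_2: tube like tube_0, number 3 from below in the shaft at the start; same origin and axes
- tube_3: tube like tube_0, number 4 from below in the shaft at the start; same origin and axes
- block_tray: bystander: card tray with filed blocks, 58 x 160 x 40 mm; origin centre of its underside
- timer: bystander: red bench timer, 78 x 62 x 17 mm; origin centre of its underside
- roll: bystander: white label roll, 62 mm diameter, 26 mm high; origin centre of its underside
Things that resemble listed ones, but are neither listed nor needed, are in the scene too. What is shaped like the tube_3 but brown or yellow is not meant.

How it is judged:
On the way, in this order (a step that is already met when the one before it is completed fails the run):
1. the gate is drawn fully open (at least 42 of its 50 mm) and all four tubes lie in the tray (value of joint gate above 0.042 m and x of tube_0 in the frame of tray between -0.055 and 0.055 m and y of tube_0 in the frame of tray between -0.085 and 0.085 m and z of each of tube_0, tube_1, tube_2, tube_3 in the frame of tray below 0.075 m and x of tube_1 in the frame of tray between -0.055 and 0.055 m and y of tube_1 in the frame of tray between -0.085 and 0.085 m and x of tube_2 in the frame of tray between -0.055 and 0.055 m and y of tube_2 in the frame of tray between -0.085 and 0.085 m and x of tube_3 in the frame of tray between -0.055 and 0.055 m and y of tube_3 in the frame of tray between -0.085 and 0.085 m), for 0.2 s.
2. the gate is snapped fully shut (value of joint gate below 0.002 m), for 0.3 s.
At the end, for the whole second after the job is handed in: the gate is shut to within 2 mm, all four tubes lie at rest inside the tray (centres within the tray's outline and below 75 mm over its underside), the hopper stands upright at rest within 10 mm of where it stood, and the tray is still under it (centres within 30 mm) (value of joint gate below 0.002 m and x of tube_0 in the frame of tray between -0.055 and 0.055 m and y of tube_0 in the frame of tray between -0.085 and 0.085 m and z of each of tube_0, tube_1, tube_2, tube_3 in the frame of tray below 0.075 m and x of tube_1 in the frame of tray between -0.055 and 0.055 m and y of tube_1 in the frame of tray between -0.085 and 0.085 m and x of tube_2 in the frame of tray between -0.055 and 0.055 m and y of tube_2 in the frame of tray between -0.085 and 0.085 m and x of tube_3 in the frame of tray between -0.055 and 0.055 m and y of tube_3 in the frame of tray between -0.085 and 0.085 m and linear speed of each of tube_0, tube_1, tube_2, tube_3 below 0.03 m/s and linear speed of hopper below 0.01 m/s and distance of hopper from where it was at the start of the episode below 0.01 m and angle between hopper's own z axis and vertical below 0.05 rad and horizontal distance between tray and hopper below 0.03 m); the robot touches nothing.
It fails at once if the hopper is shoved more than 10 mm along the bench or lifted (distance of hopper from where it was at the start of the episode above 0.01 m).
It fails at once if the hopper is tipped (angle between hopper's own z axis and vertical above 0.1 rad).
It fails at once if a bystander (card tray, timer or label roll) is moved more than 20 mm (distance of any of block_tray, timer, roll from where it was at the start of the episode above 0.02 m).
It also fails if it takes over 50 s, if anything falls off the work surface, if the arm or the gripper's body presses on something with over 40 N, if the wrist force passes 120 N, or if a joint passes its speed limit or range.

## Working session

There is one attempt and no reset: what is moved stays moved. The work goes in short steps, Python scripts to look and compute and a tool call to move; the robot and the scene stay as the last step left them, time stands still between calls to the robot, and variables do not carry over. Pictures are saved under pics/ and viewed, and the job is handed in when it is done.

Besides the shell and the picture viewer there is one more tool, called by a JSON object that holds its "name" and its "arguments", one argument or row to a line. move_arm: Moves the arm, as the interface text tells. Its arguments: {"type":"object","properties":{"increments":{"type":"string"},"force":{"type":"number"}},"required":["increments"]}

```bash
ls; mkdir -p pics
cat > h.py <<'E'
import numpy as np, cv2
from rig import arm, cams, order
def snap(n,fn):
    o=arm.get_obs(); s=cams.snapshot(n)
    cv2.imwrite('pics/'+fn+'.png',s['pixels'][:,:,::-1])
    if n=='wrist':
        from scipy.spatial.transform import Rotation as R
        q=o['eef_rot'];T=np.eye(4);T[:3,:3]=R.from_quat([q[1],q[2],q[3],q[0]]).as_matrix();T[:3,3]=o['eef_pos']
        W=T@s['mount']
    else: W=s['world_from_camera']
    np.savez('pics/'+fn+'.npz',z=s['z_map'],K=s['camera_matrix'],W=W,p=s['pixels'])
def load(fn): return np.load('pics/'+fn+'.npz')
def cloud(d):
    z=d['z'];K=d['K'];v,u=np.mgrid[:z.shape[0],:z.shape[1]]
    x=(u-K[0,2])/K[0,0]*z;y=(v-K[1,2])/K[1,1]*z
    P=np.stack([x,-y,-z],-1)
    return P@d['W'][:3,:3].T+d['W'][:3,3]
E
python3 - <<'E'
from h import *
print(arm.get_obs())
for n in('scene','top','wrist'): snap(n,n+'0'); d=load(n+'0'); print(n,d['K'].tolist(),d['W'].round(3).tolist())
E
```

```text
pics
{'time_s': 0.0, 'joints': array([ 1.10843566e+00,  1.24468398e-01,  1.65166736e+00, -1.21969080e-05,
        1.36749043e+00, -8.26066266e-02]), 'qd': array([-0.00025932, -0.00186557,  0.00019043,  0.00074339,  0.00030381,
        0.00020204]), 'tau': array([-2.02789190e-03, -4.23637927e+01, -3.65442717e+01, -2.47731596e-04,
        7.00408942e-03, -1.30503591e-05]), 'eef_pos': array([0.24071269, 0.60313354, 0.23008069]), 'eef_rot': array([-2.67885435e-04,  1.88736816e-01,  9.82027179e-01, -9.80861042e-04]), 'ft_force': array([-0.09896094, -1.04926613,  0.00835724]), 'moment': array([ 0.01592839, -0.02460077, -0.0488329 ]), 'finger_gap': 0.08541747844514362}
scene [[490.68353031039845, 0.0, 325.62593508343167], [0.0, 490.68353031039845, 197.97396525149222], [0.0, 0.0, 1.0]] [[-0.891, 0.24, -0.385, -0.04], [-0.453, -0.489, 0.745, 1.264], [-0.009, 0.839, 0.544, 0.97], [0.0, 0.0, 0.0, 1.0]]
top [[449.7994860389277, 0.0, 320.8086415430064], [0.0, 449.7994860389277, 200.16982720431938], [0.0, 0.0, 1.0]] [[-0.008, 0.976, -0.219, 0.317], [-1.0, -0.008, 0.002, 0.156], [0.0, 0.219, 0.976, 1.253], [0.0, 0.0, 0.0, 1.0]]
wrist [[285.54412368271534, 0.0, 322.08755823789227], [0.0, 285.54412368271534, 198.86984637012594], [0.0, 0.0, 1.0]] [[0.37, -0.887, -0.274, 0.17], [0.929, 0.354, 0.111, 0.632], [-0.001, -0.296, 0.955, 0.372], [0.0, 0.0, 0.0, 1.0]]
```

View pics/scene0.png

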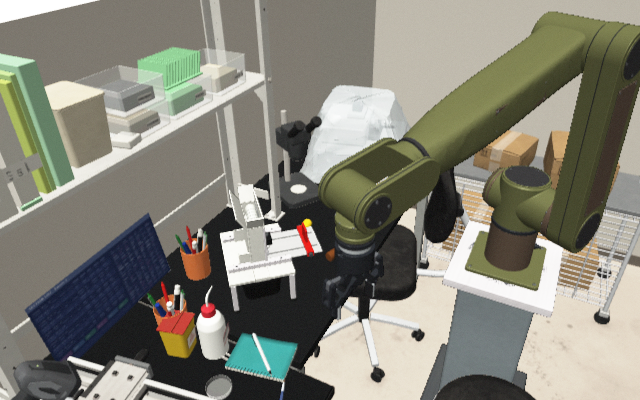

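View pics/top0.png

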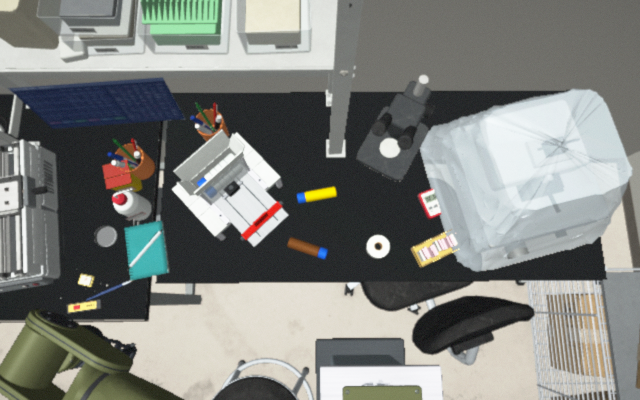

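View pics/wrist0.png

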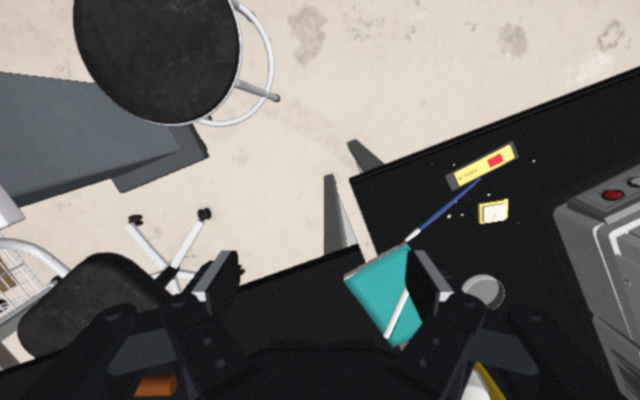

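The top view shows the hopper at about (228,190), with its blade pointing lower right and the red tab at about (263,218). Up in the image is world +x and left is +y. Next I'll enlarge it and measure.

Run:
```python
from h import *
d=load('top0');p=d['p'];c=cloud(d)
cv2.imwrite('pics/topc.png',cv2.resize(p[120:255,160:300,::-1],None,fx=5.5,fy=4.4*1.25,interpolation=cv2.INTER_CUBIC)[:600*2][:742])
im=cv2.resize(p[120:260,160:300,::-1],(600,600),interpolation=cv2.INTER_CUBIC);cv2.imwrite('pics/topc.png',im)
# red pixels
R=p.astype(int);m=(R[...,0]>150)&(R[...,1]<60)&(R[...,2]<60)
m[:, :235]=0;m[:,295:]=0;m[:195]=0;m[245:]=0
q=c[m];print(len(q))
for lo,hi in((.105,.13),(.13,.15),(.15,.17)):
    s=q[(q[:,2]>lo)&(q[:,2]<hi)]
    if len(s)>5:
        r=cv2.minAreaRect(s[:,:2].astype(np.float32)*1000);print(lo,len(s),s.mean(0),r)
# blade plane
for lo,hi in((.08,.1),(.1,.107),(.107,.113),(.113,.125),(.22,.235),(.265,.285)):
    box=(c[...,2]>lo)&(c[...,2]<hi);box[:,:165]=0;box[:,295:]=0;box[:125]=0;box[260:]=0
    s=c[box];print(lo,len(s))
    if len(s)>20: print(cv2.minAreaRect(s[:,:2].astype(np.float32)*1000))
```

```text
254
0.105 225 [0.51953138 0.30566796 0.11738054] ((521.0332641601562, 305.7393798828125), (16.69821548461914, 126.7216796875), 43.75343704223633)
0.15 21 [0.51967863 0.30528087 0.15649646] ((518.6759033203125, 306.035400390625), (2.5366950035095215, 38.214378356933594), 44.580238342285156)
0.08 290
((654.629638671875, 434.480712890625), (260.7930908203125, 229.75881958007812), 43.6796989440918)
0.1 1823
((617.0328369140625, 399.0929870605469), (337.636962890625, 229.9373779296875), 44.12738800048828)
0.107 1846
((618.7893676757812, 398.90228271484375), (343.0198974609375, 224.4817657470703), 42.05261993408203)
0.113 747
((618.9385375976562, 399.72698974609375), (339.30279541015625, 146.01779174804688), 43.17864990234375)
0.22 588
((624.435302734375, 405.4162902832031), (51.113346099853516, 143.7711639404297), 43.41273880004883)
0.265 333
((633.5287475585938, 413.60479736328125), (69.16831970214844, 171.21656799316406), 43.33399963378906)
```

View pics/topc.png

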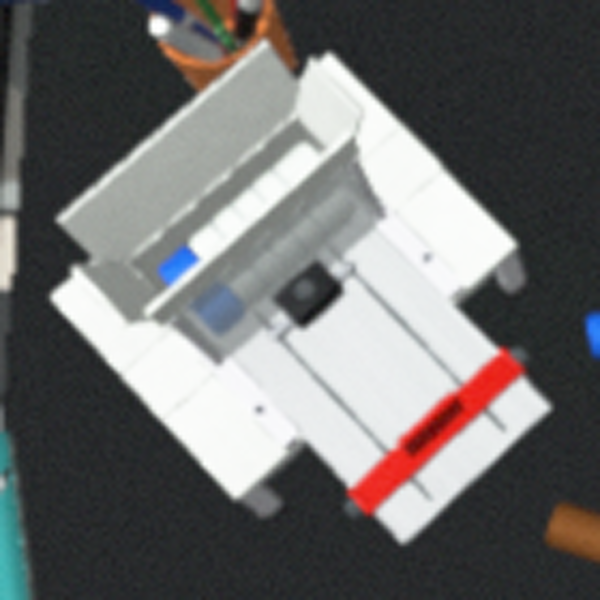

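{"name": "move_arm", "arguments": {
  "increments": "0.03 -0.0264 -0.0124 0 0;0.03 -0.0264 -0.0124 0 0;0.03 -0.0264 -0.0124 0 0;0.03 -0.0264 -0.0124 0 0;0.03 -0.0264 -0.0124 0 0;0.03 -0.0264 -0.0124 0 0;0.03 -0.0264 -0.0124 0 0;0.03 -0.0264 -0.0124 0 0;0.03 -0.0264 -0.0124 0 0;0.03 -0.0264 -0.0124 0 0;0.03 -0.0264 -0.0124 0 0;0.03 -0.0264 -0.0124 0 0;0.03 -0.0264 -0.0124 0 0;0.03 -0.0264 -0.0124 0 0;0.03 0 0 0 6.1;0.03 0 0 0 6.1;0.03 0 0 0 6.1;0.03 0 0 0 6.1;0.03 0 0 0 0;0.03 0 0 0 0",
  "force": 20
}}

```text
time_s: 2.15
eef_pos: [0.5197, 0.3053, 0.231]
eef_rot: [-0.0, 0.391, 0.92, -0.0]
ft_force: [-0.0, 0.1, -0.4]
finger_gap: 0.03
```

Run:
```python
from h import *
o=arm.get_obs();print({k:np.round(o[k],4).tolist() for k in o})
snap('wrist','w1');snap('top','t1')
d=load('w1');p=d['p'];c=cloud(d)
R=p.astype(int);m=(R[...,0]>120)&(R[...,1]<60)&(R[...,2]<60)
q=c[m];print(len(q))
for lo,hi in((.11,.125),(.125,.15),(.15,.165)):
    s=q[(q[:,2]>lo)&(q[:,2]<hi)&(abs(q[:,0]-.52)<.1)&(abs(q[:,1]-.305)<.1)]
    if len(s)>5:
        print(lo,len(s),s.mean(0),cv2.minAreaRect(s[:,:2].astype(np.float32)*1000))
```

```text
{'time_s': 2.15, 'joints': [0.4421, 0.0214, 1.7589, -0.0, 1.3618, -0.3252], 'qd': [0.0001, -0.0007, -0.0012, -0.0007, 0.0008, 0.0064], 'tau': [-0.0335, -37.5054, -36.5049, -0.0014, 0.002, 0.0248], 'eef_pos': [0.5197, 0.3053, 0.231], 'eef_rot': [-0.0002, 0.391, 0.9204, -0.0002], 'ft_force': [-0.0102, 0.128, -0.3532], 'moment': [-0.0223, 0.0331, -0.0222], 'finger_gap': 0.03}
2479
0.11 2053 [0.51568078 0.31261066 0.11618214] ((521.9204711914062, 306.64093017578125), (19.262041091918945, 128.0275115966797), 43.5196418762207)
0.125 40 [0.50842995 0.32113969 0.13827962] ((517.9134521484375, 307.27618408203125), (5.202568531036377, 40.51608657836914), 35.17170333862305)
0.15 371 [0.52064678 0.30821962 0.15574402] ((520.9761352539062, 307.5545654296875), (5.835221767425537, 43.6211051940918), 43.99073791503906)
```

View pics/w1.png

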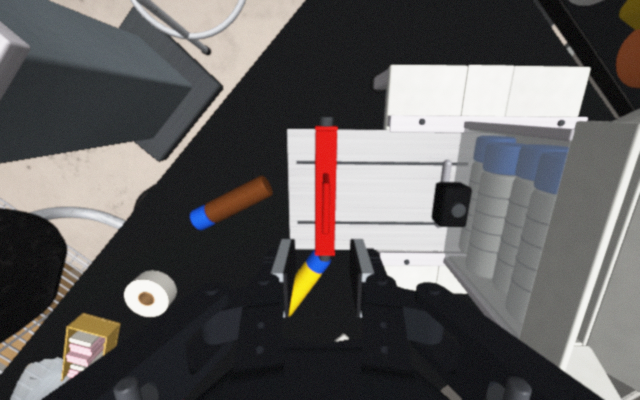

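The wrist view shows the fingers (283 and 362, row 280) straddling the plane of the red tab (325, 127–255). The measured misalignment is about 1–2 mm and the yaw is correct. I'll descend with the fingers straddling the tab, without gripping it.

{"name": "move_arm", "arguments": {
  "increments": "0.03 0 0.0015 0.015 0;0.03 0 0 0.02 0;0.03 0 0 0.02 0;0.03 0 0 0.02 0;0.03 0 0 0.015 0;0.03 0 0 0.011 0;0.03 0 0 0 0;0.016 0 0 0 0;0.016 0 0 0 0;0.016 0 0 0 0;0.016 0 0 0 0"
}}

```text
time_s: 3.35
eef_pos: [0.5214, 0.3067, 0.1313]
eef_rot: [0.001, 0.392, 0.92, 0.001]
ft_force: [-0.3, 0.0, 0.2]
finger_gap: 0.0159
```

Run:
```python
from h import *
o=arm.get_obs();print({k:np.round(o[k],4).tolist() for k in ('time_s','eef_pos','ft_force','moment','finger_gap')})
snap('wrist','w2')
```

```text
{'time_s': 3.35, 'eef_pos': [0.5214, 0.3067, 0.1313], 'ft_force': [-0.2779, 0.0361, 0.2126], 'moment': [-0.012, 0.0405, -0.0139], 'finger_gap': 0.0159}
```

View pics/w2.png

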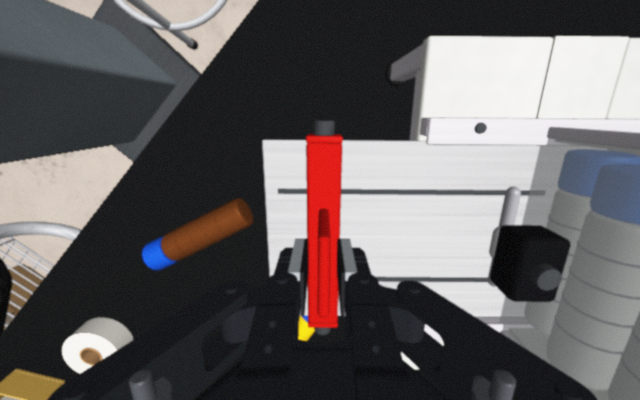

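{"name": "move_arm", "arguments": {
  "increments": "0.016 0 -0.001 0 0;0.016 0 -0.001 0 0;0.016 0 -0.001 0 0;0.016 0 -0.001 0 0;0.016 0 -0.001 0 0;0.016 0 -0.001 0 0;0.016 0 0 0 0"
}}

```text
time_s: 4.1
eef_pos: [0.518, 0.3036, 0.1303]
eef_rot: [0.001, 0.392, 0.92, 0.003]
ft_force: [6.9, 5.7, -5.4]
finger_gap: 0.0163
```

{"name": "move_arm", "arguments": {
  "increments": "0.016 0 -0.001 0 0;0.016 0 -0.001 0 0;0.016 0 -0.001 0 0;0.016 0 -0.001 0 0;0.016 0 -0.001 0 0;0.016 0 -0.001 0 0;0.016 0 0 0 0"
}}

```text
time_s: 4.8
eef_pos: [0.5119, 0.2977, 0.1303]
eef_rot: [-0.0, 0.392, 0.92, -0.001]
ft_force: [0.8, -0.5, 0.8]
finger_gap: 0.0166
```

Run:
```python
from h import *
snap('wrist','w3')
```

```text
(no output)
```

View pics/w3.png

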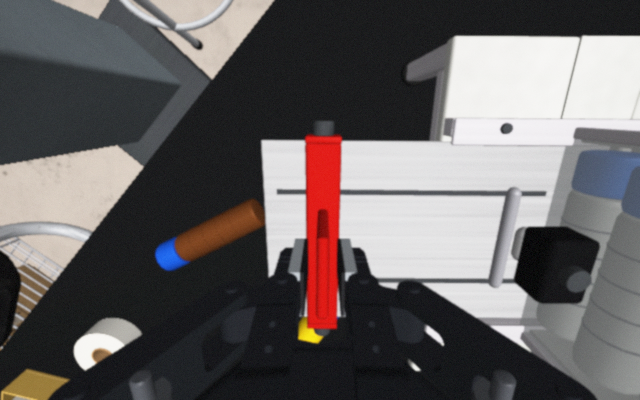

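{"name": "move_arm", "arguments": {
  "increments": "0.016 0 -0.002 0 0;0.016 0 -0.002 0 0;0.016 0 -0.002 0 0;0.016 0 -0.002 0 0;0.016 0 -0.002 0 0;0.016 0 -0.002 0 0;0.016 0 -0.002 0 0;0.016 0 -0.002 0 0;0.016 0 -0.002 0 0;0.016 0 -0.002 0 0;0.016 0 -0.002 0 0;0.016 0 -0.002 0 0;0.016 0 -0.002 0 0;0.016 0 -0.002 0 0;0.016 0 -0.002 0 0;0.016 0 -0.002 0 0;0.016 0 -0.002 0 0;0.016 0 0 0 0"
}}

```text
time_s: 6.65
eef_pos: [0.4876, 0.2743, 0.1303]
eef_rot: [-0.0, 0.392, 0.92, -0.0]
ft_force: [-0.6, 0.5, -0.0]
finger_gap: 0.016
```

```bash
cat > m.py <<'E'
from h import *
import sys
t=sys.argv[1]
o=arm.get_obs();print({k:np.round(o[k],4).tolist() for k in ('time_s','eef_pos','ft_force','moment','finger_gap')})
snap('wrist','w'+t);snap('top','t'+t)
a=load('t0') if 0 else load('top0');b=load('t'+t)
ims=[cv2.resize(x['p'][120:260,160:300,::-1],(400,400),interpolation=cv2.INTER_CUBIC) for x in(a,b)]
w=cv2.resize(load('w'+t)['p'][:,:,::-1],(320,200))
im=np.hstack(ims);cv2.imwrite('pics/c%s.png'%t,im)
E
python3 m.py 4
```

```text
{'time_s': 6.65, 'eef_pos': [0.4876, 0.2743, 0.1303], 'ft_force': [-0.6173, 0.5358, -0.0278], 'moment': [0.1178, -0.0507, 0.0076], 'finger_gap': 0.016}
```

View pics/c4.png

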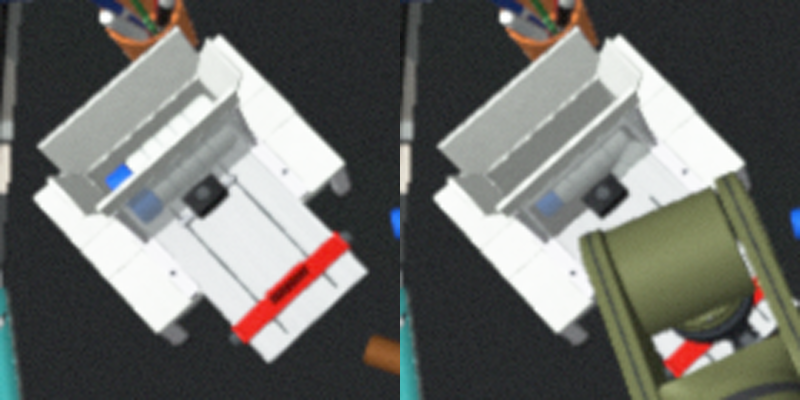

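View pics/w4.png

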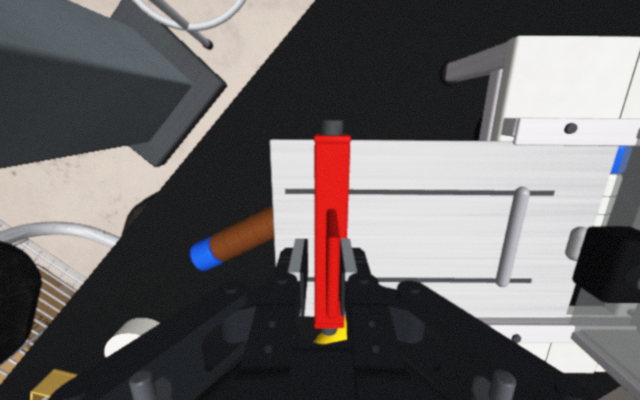

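The hopper has not moved, the gate is nearly open and the tubes are falling. I'll pull a little further and look again.

{"name": "move_arm", "arguments": {
  "increments": "0.016 0 -0.001 0 0;0.016 0 -0.001 0 0;0.016 0 -0.001 0 0;0.016 0 0 0 0;0.016 0 0 0 0;0.016 0 0 0 0"
}}

```text
time_s: 7.35
eef_pos: [0.4856, 0.2724, 0.1303]
eef_rot: [-0.0, 0.392, 0.92, -0.0]
ft_force: [1.1, 0.6, -0.5]
finger_gap: 0.0158
```

```bash
python3 m.py 5
python3 - <<'E'
from h import *
for n in('t','w'):
  for t in '345':
    try:d=load(n+t)
    except: continue
    c=cloud(d);p=d['p'].astype(int);R=p
    m=(R[...,0]>120)&(R[...,1]<60)&(R[...,2]<60)&(c[...,2]>.148)&(c[...,2]<.165)&(abs(c[...,0]-.5)<.1)&(abs(c[...,1]-.3)<.1)
    s=c[m]
    if len(s)>5: print(n,t,cv2.minAreaRect(s[:,:2].astype(np.float32)*1000))
snap('scene','s5')
E
```

```text
{'time_s': 7.35, 'eef_pos': [0.4856, 0.2724, 0.1303], 'ft_force': [1.0598, 0.6069, -0.4595], 'moment': [0.0905, -0.2304, -0.0522], 'finger_gap': 0.0158}
w 3 ((511.4190368652344, 298.34417724609375), (5.657169342041016, 44.68522644042969), 43.668731689453125)
w 4 ((490.5147705078125, 278.2168884277344), (6.032351493835449, 44.615997314453125), 43.25967788696289)
w 5 ((488.2925109863281, 276.468505859375), (5.961164474487305, 43.956512451171875), 43.25669860839844)
```

View pics/c5.png

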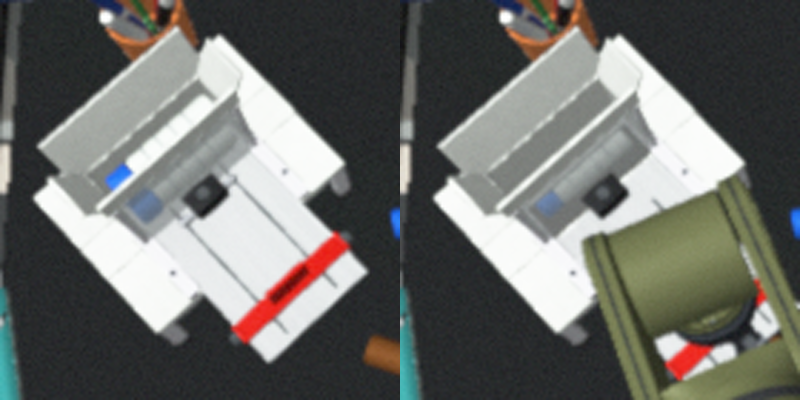

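View pics/w5.png

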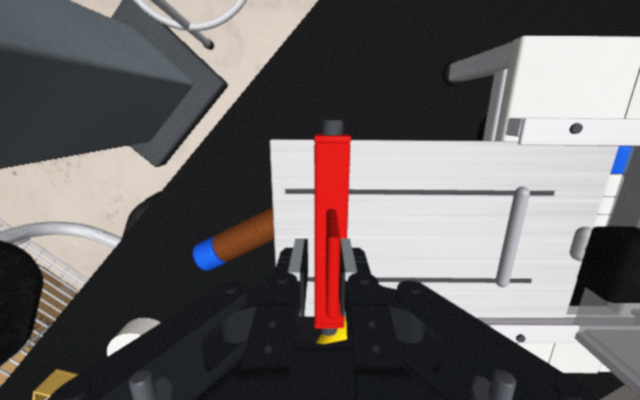

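Run:
```python
from h import *
d=load('t5');c=cloud(d);p=d['p']
im=cv2.resize(p[140:220,180:260,::-1],(600,600),interpolation=cv2.INTER_CUBIC);cv2.imwrite('pics/tc5.png',im)
def H(P): 
    e=np.deg2rad(43.5);x=P[...,0]-.628;y=P[...,1]-.408
    return np.stack([x*np.cos(e)+y*np.sin(e),-x*np.sin(e)+y*np.cos(e),P[...,2]],-1)
h=H(c)
for (v,u) in ((180,222),(185,213),(191,209),(176,228),(170,215),(165,222),(172,205)): print(v,u,p[v,u],(h[v,u]*1000).round())
s=load('s5');cv2.imwrite('pics/sc5.png',cv2.resize(s['p'][175:315,200:340,::-1],(600,600),interpolation=cv2.INTER_CUBIC))
s=load('scene0');cv2.imwrite('pics/sc0.png',cv2.resize(s['p'][175:315,200:340,::-1],(600,600),interpolation=cv2.INTER_CUBIC))
```

```text
180 222 [166 172 168] [-27.   4. 201.]
185 213 [142 146 145] [-28.  28. 218.]
191 209 [108 131 168] [-26.  45. 201.]
176 228 [160 167 165] [-27. -13. 193.]
170 215 [125 129 126] [ 14.  -1. 174.]
165 222 [137 142 137] [ 14. -22. 169.]
172 205 [122 127 124] [ 14.  21. 206.]
```

View pics/tc5.png

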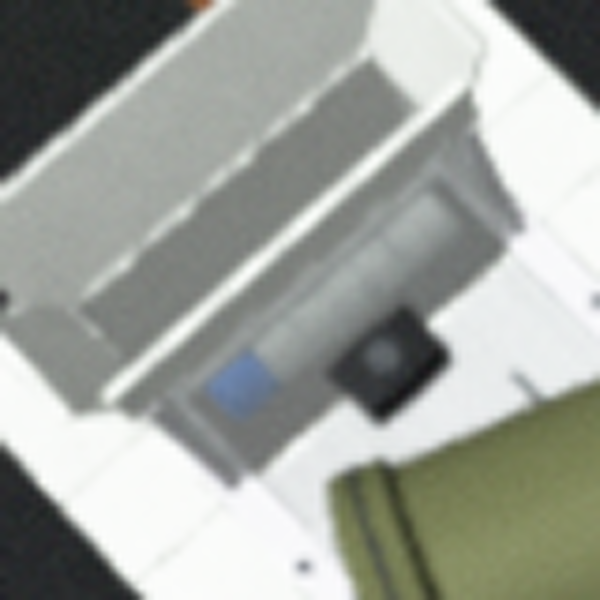

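View pics/sc5.png

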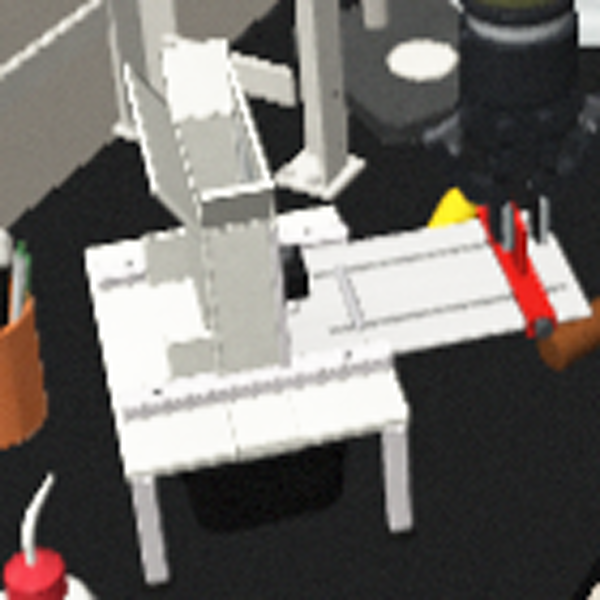

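View pics/sc0.png

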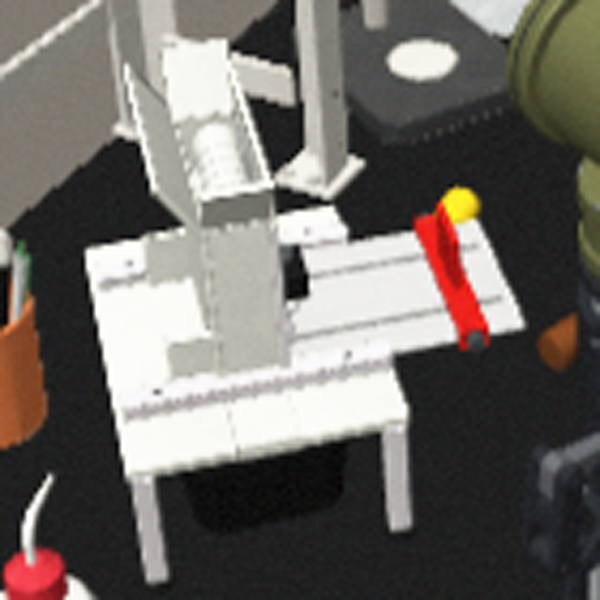

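```bash
python3 - <<'E'
from h import *
d=load('t5');K=d['K'];W=d['W']
def ray(u,v):
    r=W[:3,:3]@np.array([(u-K[0,2])/K[0,0],-(v-K[1,2])/K[1,1],-1]);return W[:3,3],r
e=np.deg2rad(43.5)
def H(P): x=P[0]-.628;y=P[1]-.408;return np.array([x*np.cos(e)+y*np.sin(e),-x*np.sin(e)+y*np.cos(e),P[2]])
# crop pixels: tube ends, centre, lower & upper edges
for name,(a,b) in dict(capend=(213,390),tail=(455,200),c=(335,290),lowedge=(350,315),upedge=(318,268),aplow=(370,380)).items():
    u=180+(a+.5)*80/600-.5;v=140+(b+.5)*80/600-.5
    o,r=ray(u,v)
    print(name,[ (H(o+r*(z-o[2])/r[2])*1000).round().tolist() for z in (.15,.125,.1,.075,.05,.03)])
E
python3 - <<'E'
import sys;sys.path.insert(0,'.')
import os;os.chdir('.')
from h import *
w=load('w5')['p'][:,:,::-1];cv2.imwrite('pics/wc5.png',cv2.resize(w[110:390,480:640],(457,800),interpolation=cv2.INTER_CUBIC)[:600])
E
```

```text
capend [[-7.0, 48.0, 150.0], [1.0, 49.0, 125.0], [10.0, 49.0, 100.0], [19.0, 50.0, 75.0], [28.0, 50.0, 50.0], [35.0, 50.0, 30.0]]
tail [[-14.0, -55.0, 150.0], [-5.0, -57.0, 125.0], [3.0, -59.0, 100.0], [12.0, -60.0, 75.0], [21.0, -62.0, 50.0], [28.0, -64.0, 30.0]]
c [[-10.0, -4.0, 150.0], [-1.0, -5.0, 125.0], [8.0, -6.0, 100.0], [17.0, -7.0, 75.0], [26.0, -7.0, 50.0], [33.0, -8.0, 30.0]]
lowedge [[-20.0, -2.0, 150.0], [-11.0, -3.0, 125.0], [-3.0, -4.0, 100.0], [6.0, -4.0, 75.0], [15.0, -5.0, 50.0], [22.0, -6.0, 30.0]]
upedge [[0.0, -5.0, 150.0], [9.0, -6.0, 125.0], [18.0, -7.0, 100.0], [27.0, -8.0, 75.0], [36.0, -8.0, 50.0], [44.0, -9.0, 30.0]]
aplow [[-41.0, 8.0, 150.0], [-33.0, 8.0, 125.0], [-25.0, 7.0, 100.0], [-17.0, 6.0, 75.0], [-9.0, 6.0, 50.0], [-3.0, 6.0, 30.0]]
```

View pics/wc5.png

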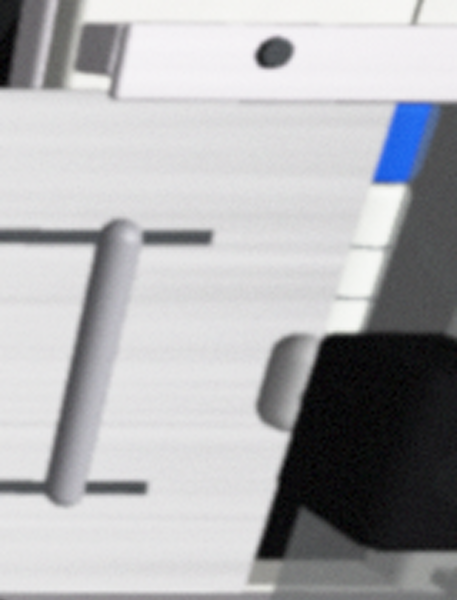

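Run:
```python
from h import *
d=load('w5');c=cloud(d);p=d['p']
e=np.deg2rad(43.5)
x=c[...,0]-.628;y=c[...,1]-.408
h=np.stack([x*np.cos(e)+y*np.sin(e),-x*np.sin(e)+y*np.cos(e),c[...,2]],-1)*1000
for v in (150,155,160,165,170,180,190,200,210,220,305):
  print(v,[(u,p[v,u].tolist(),h[v,u].round().tolist()) for u in (595,605,612,618,624,630,636)])
```

```text
150 [(595, [218, 218, 220], [-41.0, 55.0, 108.0]), (605, [219, 219, 220], [-36.0, 55.0, 109.0]), (612, [217, 216, 217], [-32.0, 55.0, 109.0]), (618, [73, 118, 226], [25.0, 49.0, 56.0]), (624, [38, 109, 236], [29.0, 49.0, 57.0]), (630, [72, 107, 178], [-26.0, 56.0, 112.0]), (636, [79, 79, 81], [-27.0, 57.0, 117.0])]
155 [(595, [223, 222, 224], [-42.0, 53.0, 110.0]), (605, [222, 221, 221], [-34.0, 52.0, 108.0]), (612, [218, 218, 218], [-31.0, 53.0, 108.0]), (618, [34, 101, 230], [26.0, 45.0, 57.0]), (624, [36, 108, 236], [31.0, 45.0, 57.0]), (630, [87, 110, 151], [-26.0, 53.0, 114.0]), (636, [80, 80, 81], [-28.0, 54.0, 118.0])]
160 [(595, [221, 218, 219], [-39.0, 49.0, 107.0]), (605, [219, 219, 221], [-34.0, 50.0, 108.0]), (612, [215, 216, 220], [-31.0, 50.0, 109.0]), (618, [34, 101, 232], [28.0, 41.0, 56.0]), (624, [34, 105, 236], [32.0, 41.0, 57.0]), (630, [85, 95, 116], [-27.0, 51.0, 115.0]), (636, [80, 84, 84], [-27.0, 51.0, 118.0])]
165 [(595, [219, 218, 217], [-39.0, 47.0, 108.0]), (605, [218, 217, 218], [-34.0, 47.0, 109.0]), (612, [168, 179, 222], [-29.0, 47.0, 108.0]), (618, [
[... 1667 characters left out ...]
6.0, 24.0, 123.0]), (636, [80, 81, 81], [-26.0, 25.0, 125.0])]
220 [(595, [228, 229, 226], [-29.0, 13.0, 108.0]), (605, [243, 243, 242], [32.0, -7.0, 56.0]), (612, [79, 80, 82], [-26.0, 15.0, 115.0]), (618, [78, 81, 81], [-28.0, 17.0, 120.0]), (624, [81, 82, 84], [-26.0, 18.0, 122.0]), (630, [79, 76, 80], [-26.0, 19.0, 125.0]), (636, [80, 82, 79], [-27.0, 20.0, 128.0])]
305 [(595, [94, 94, 94], [-26.0, -39.0, 121.0]), (605, [90, 90, 92], [-26.0, -35.0, 127.0]), (612, [108, 110, 110], [-27.0, -32.0, 131.0]), (618, [116, 114, 114], [-26.0, -30.0, 133.0]), (624, [144, 143, 142], [-27.0, -27.0, 137.0]), (630, [154, 155, 153], [-27.0, -25.0, 139.0]), (636, [154, 155, 152], [-26.0, -24.0, 141.0])]
```

All the evidence agrees: the shaft is empty, the visible tube top is at z≈57 mm over the tray region, and the gate is open about 45 mm. I'll draw 1.5 mm more for margin, then begin closing.

{"name": "move_arm", "arguments": {
  "increments": "0.016 0 -0.0008 0 0;0.016 0 -0.0007 0 0;0.016 0 0 0 0;0.016 0 0 0 0;0.016 0 0 0 0"
}}

```text
time_s: 8.0
eef_pos: [0.4845, 0.2714, 0.1303]
eef_rot: [0.0, 0.392, 0.92, -0.0]
ft_force: [1.7, 0.8, -1.0]
finger_gap: 0.0161
```

{"name": "move_arm", "arguments": {
  "increments": "0.016 0 0.002 0 0;0.016 0 0.002 0 0;0.016 0 0.002 0 0;0.016 0 0.002 0 0;0.016 0 0.002 0 0;0.016 0 0.002 0 0;0.016 0 0.002 0 0;0.016 0 0.002 0 0;0.016 0 0.002 0 0;0.016 0 0.002 0 0;0.016 0 0.002 0 0;0.016 0 0.002 0 0;0.016 0 0.002 0 0;0.016 0 0.002 0 0;0.016 0 0.002 0 0;0.016 0 0.002 0 0;0.016 0 0.002 0 0;0.016 0 0.002 0 0;0.016 0 0.002 0 0;0.016 0 0 0 0"
}}

```text
time_s: 10.0
eef_pos: [0.5122, 0.2981, 0.1303]
eef_rot: [0.0, 0.392, 0.92, 0.0]
ft_force: [-0.1, -0.2, -0.1]
finger_gap: 0.016
```

```bash
cat > g.py <<'E'
from h import *
import sys
t=sys.argv[1];snap('wrist','w'+t)
o=arm.get_obs();P=o['eef_pos'];f=np.array(o['ft_force'])
a=np.array([.724,.690])
d=load('w'+t);c=cloud(d);R=d['p'].astype(int)
m=(R[...,0]>120)&(R[...,1]<60)&(R[...,2]<60)&(c[...,2]>.148)&(c[...,2]<.165)&(abs(c[...,0]-.5)<.1)&(abs(c[...,1]-.3)<.1)
r=cv2.minAreaRect(c[m][:,:2].astype(np.float32)*1000)
print('tcp travel',((np.array(P[:2])-[.5214,.3067])@a*1000).round(1),'gate vis',-((np.array(r[0])-[521,307.5])@a).round(1),'F along',(f[:2]@a).round(1),f.round(1),o['time_s'])
E
python3 g.py 6
```

```text
tcp travel -12.6 gate vis 18.1 F along 0.5 [ 0.4  0.4 -0.4] 10.05
```

View pics/w6.png

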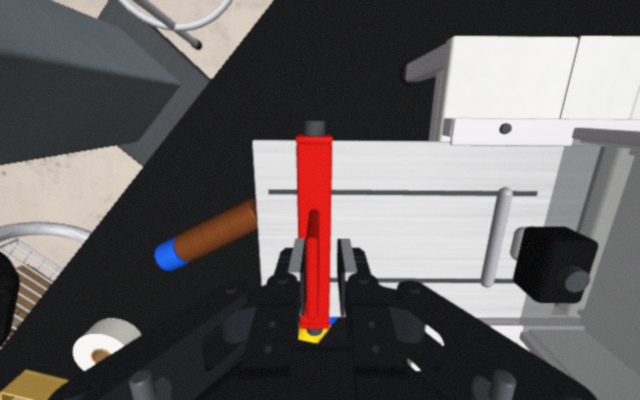

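The outer finger is pushing the tab, the gate is at about 18 mm and the shaft is empty. Next I'll push through the detent slowly.

{"name": "move_arm", "arguments": {
  "increments": "0.016 0 0.001 0 0;0.016 0 0.001 0 0;0.016 0 0.001 0 0;0.016 0 0.001 0 0;0.016 0 0.001 0 0;0.016 0 0.001 0 0;0.016 0 0.001 0 0;0.016 0 0.001 0 0;0.016 0 0.001 0 0"
}}

```text
time_s: 10.95
eef_pos: [0.517, 0.3028, 0.1302]
eef_rot: [-0.001, 0.392, 0.92, -0.003]
ft_force: [-8.7, -7.5, 6.6]
finger_gap: 0.0161
```

```bash
python3 g.py 7
```

```text
tcp travel -5.9 gate vis 11.2 F along -10.3 [-7.6 -7.   5. ] 11.0
```

{"name": "move_arm", "arguments": {
  "increments": "0.016 0 0.001 0 0;0.016 0 0.001 0 0;0.016 0 0.001 0 0;0.016 0 0.001 0 0;0.016 0 0 0 0"
}}

```text
time_s: 11.5
eef_pos: [0.5213, 0.3068, 0.1303]
eef_rot: [-0.0, 0.392, 0.92, -0.0]
ft_force: [-2.0, -2.2, 1.0]
finger_gap: 0.0162
```

```bash
python3 g.py 8
```

```text
tcp travel 0.0 gate vis 5.5 F along -2.8 [-1.9 -2.   2.4] 11.55
```

{"name": "move_arm", "arguments": {
  "increments": "0.016 0 0.001 0 0;0.016 0 0.001 0 0;0.016 0 0.0005 0 0;0.016 0 0 0 0;0.016 0 0 0 0"
}}

```text
time_s: 12.05
eef_pos: [0.5234, 0.3087, 0.1305]
eef_rot: [0.0, 0.392, 0.92, 0.0]
ft_force: [-0.2, 0.0, 0.7]
finger_gap: 0.0159
```

```bash
python3 g.py 9
```

```text
tcp travel 2.8 gate vis 1.2 F along 0.3 [-0.2  0.7  0.7] 12.1
```

View pics/w9.png

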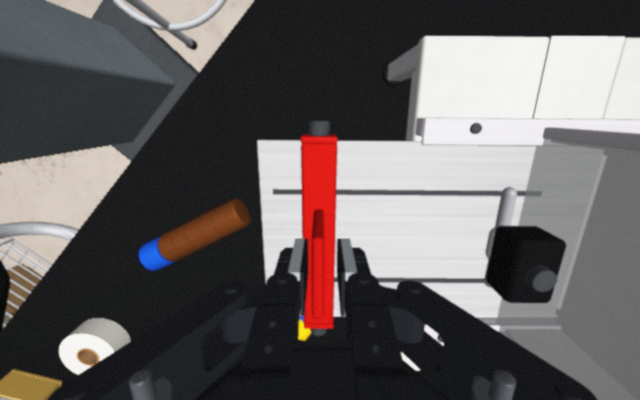

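{"name": "move_arm", "arguments": {
  "increments": "0.016 0 0.0005 0 0;0.016 0 0.0005 0 0;0.016 0 0.0005 0 0;0.016 0 0 0 0"
}}

```text
time_s: 12.5
eef_pos: [0.5243, 0.3096, 0.1303]
eef_rot: [0.0, 0.392, 0.92, 0.0]
ft_force: [-0.3, 0.1, -0.4]
finger_gap: 0.0161
```

```bash
python3 g.py 10
```

```text
tcp travel 4.1 gate vis 0.7 F along 0.2 [ 0.8 -0.5 -0.3] 12.55
```

{"name": "move_arm", "arguments": {
  "increments": "0.016 0 0.0005 0 0;0.016 0 0.0005 0 0;0.016 0 0.0005 0 0;0.016 0 0 0 0"
}}

```text
time_s: 12.95
eef_pos: [0.5253, 0.3106, 0.1303]
eef_rot: [-0.0, 0.392, 0.92, -0.0]
ft_force: [-0.9, -0.3, -0.0]
finger_gap: 0.0161
```

```bash
python3 g.py 11
```

```text
tcp travel 5.5 gate vis 0.0 F along 0.9 [ 0.1  1.2 -0.5] 13.0
```

{"name": "move_arm", "arguments": {
  "increments": "0.016 0 0.0004 0 0;0.016 0 0.0004 0 0;0.016 0 0 0 0"
}}

```text
time_s: 13.3
eef_pos: [0.5254, 0.3106, 0.1303]
eef_rot: [-0.0, 0.392, 0.92, -0.001]
ft_force: [-4.4, -3.6, 3.9]
finger_gap: 0.016
```

```bash
python3 g.py 12
```

```text
tcp travel 5.6 gate vis -0.2 F along -5.2 [-3.7 -3.7  3.2] 13.35
```

The finger met the hard stop at about 5 N with no movement, so the gate is shut. I'll centre the fingers, open slightly, lift clear and check.

{"name": "move_arm", "arguments": {
  "increments": "0.016 0 -0.002 0 0;0.016 0 -0.002 0 0;0.016 0 -0.0012 0 0;0.016 0 0 0 0;0.026 0 0 0 0;0.026 0 0 0 0;0.026 0 0 0 0;0.026 0 0 -0.01 0;0.026 0 0 -0.02 0;0.026 0 0 -0.03 0;0.026 0 0 -0.03 0;0.026 0 0 -0.03 0;0.026 0 -0.03 -0.02 0;0.026 0 -0.03 -0.02 0;0.026 0 -0.04 0 0;0.026 0 -0.04 0 0;0.026 0 -0.02 0 0;0.026 0 0 0 0;0.026 0 0 0 0"
}}

```text
time_s: 15.25
eef_pos: [0.4071, 0.1968, 0.2913]
eef_rot: [0.001, 0.392, 0.92, 0.001]
ft_force: [-0.5, 0.5, -0.7]
finger_gap: 0.0258
```

```bash
python3 m.py 13
python3 - <<'E'
from h import *
snap('scene','s13')
for n in ('top0','t13'):
    d=load(n);p=d['p'];c=cloud(d);R=p.astype(int);m=(R[...,0]>150)&(R[...,1]<60)&(R[...,2]<60)
    m[:, :235]=0;m[:,295:]=0;m[:195]=0;m[245:]=0
    s=c[m&(c[...,2]>.1)&(c[...,2]<.17)];print(n,s.mean(0),len(s))
    box=(c[...,2]>.265)&(c[...,2]<.285);box[:,:165]=0;box[:,260:]=0;box[:125]=0;box[220:]=0;print(c[box].mean(0),box.sum())
E
```

```text
{'time_s': 15.25, 'eef_pos': [0.4071, 0.1968, 0.2913], 'ft_force': [-0.4843, 0.5258, -0.703], 'moment': [-0.0085, -0.0146, 0.0044], 'finger_gap': 0.0258}
top0 [0.51948182 0.30568797 0.12092068] 249
[0.6447087  0.42657695 0.26891312] 333
t13 [0.52481939 0.30092887 0.12102165] 198
[0.64452736 0.42694468 0.26892337] 328
```

View pics/c13.png

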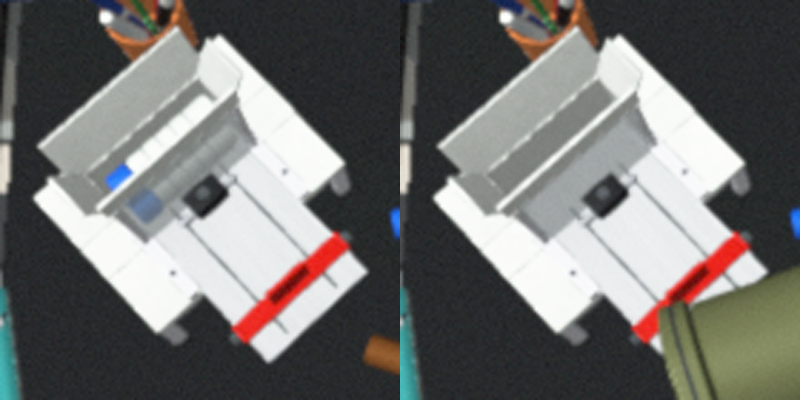

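View pics/t13.png

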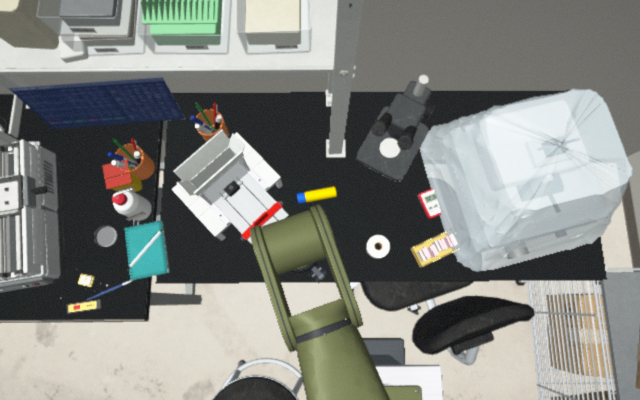

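View pics/s13.png

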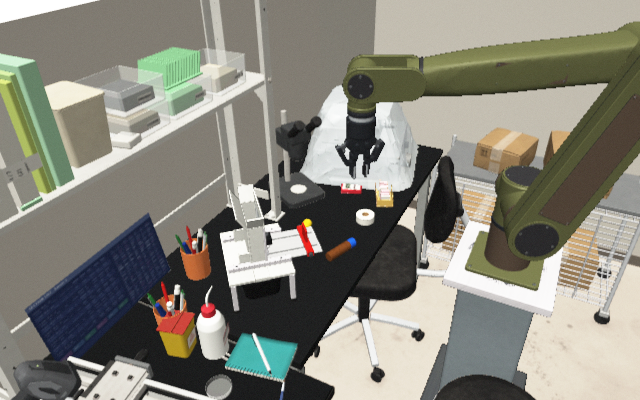

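View pics/w13.png

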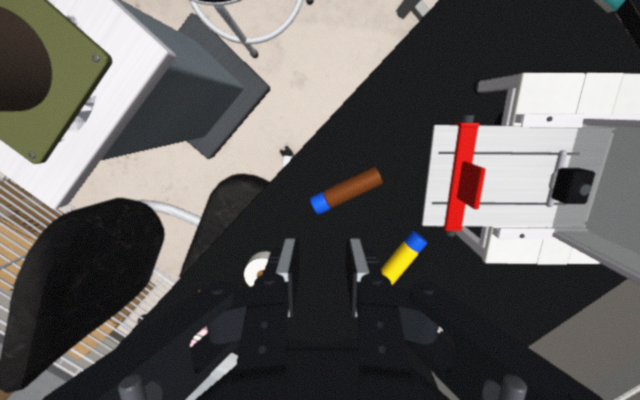

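The before and after views match: the tab is back at its shut position, the hopper is unmoved, the shaft is empty and the bystanders are in place. The gripper is clear of everything, so I'm handing in.

```bash
python3 -c "
from rig import order
print(order.hand_in())"
```

```text
the job is handed in; nothing more can be done
None
```

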